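# Set the reading lens's stop collar to the gauge and fit the lens

### The job

The setting gauge, locked at today's height, already stands under the knurled stop collar of the reading stand. Grip the collar at its knurl and spin it down the thread, clockwise from above, until its foot bears lightly on the gauge, a gentle nip and never forced, and let go; then draw the gauge out by its handle and stand it upright on the worktop clear of the stand, leaving the collar as it is. Last, slip the reading lens over the post and set it down gently on the collar with its glass over the culture dish, without disturbing the dishes or the timer.

Things in the scene. Friction and masses are not known exactly. Their poses are not given: they have to be found in the camera images.
- stand: fixed grey base plate 190 x 110 x 12 mm with an upright 16 mm steel threaded post, tapered top 124 mm above the worktop. Origin on the post's axis at worktop level (z = 0). The plate reaches 145 mm to -x (towards the robot at yaw 0), 45 mm to +x, 55 mm to each side; a white disc with the culture dish lies on it 95 mm to -x of the post
- collar_foot (a point): centre of the collar's flat underside, on the post's axis; at the start 69 to 72 mm above the worktop and at least 3 mm above the gauge, which lies beneath: keep fingertips above this level
- collar_top (a point): centre of the collar's flat top face, 34 mm above its foot, on which the lens is to rest
- collar: knurled steel collar on the post, 42 mm across, 34 mm tall (39 mm across below 6 mm). Origin at collar_foot. Goes down clockwise from above, 16 mm a turn; stays as turned (0.03 Nm). Has 1.5 mm of springy play up and down (5 N/mm): a hand that presses it down shifts it in the play, and it springs back when let go. As it turns down on the gauge, the upward force on the hand grows
- gauge: loose setting gauge, 0.25 kg: aluminium fork block 37 mm wide, 56 mm long, with a steel fork head locked at today's height: 48 to 54 mm overall, not told, only touch gives it exactly. Its 19 mm slot straddles the post, open to +x. Origin on the slot's centre (the post's axis at the start), underside; handle to -x, drawn out that way. Stands on the base plate at the start
- gauge_handle (a point): grip point of the gauge's wooden handle bar, 80 mm to -x of the gauge's origin, 24 mm above its underside; the bar is 16 mm wide (along the gauge's y), 20 mm high, and runs from 45 to 98 mm out
- lens: loose reading lens, 0.18 kg, flat on the worktop: upright metal boss 36 mm across, 36 mm tall, with an 18 mm bore right through, an arm, and a glass in a grey ring 82 mm across, 12 mm thick. Origin at the bore's centre on the common underside; glass to -x, locking screw out to 34 mm to +x. Balances at the boss: grip the boss across the lens's y
- lens_glass (a point): centre of the glass, 95 mm to -x of the lens's origin and 6 mm above its underside
- dish: closed culture dish 58 mm across and 16 mm high, on the white disc of the stand; origin at the centre of its underside. It stays there
- dish_b: a second culture dish like it, on the worktop behind the stand: a bystander; origin at the centre of its underside
- bench_timer: white bench timer 63 x 66 x 30 mm at the back right: a bystander; origin at the centre of its underside
Mind the look-alikes: they are no part of the job. There is more than one size of the lens; the job needs the largest.

How it is judged:
On the way, in this order (a step that is already met when the one before it is completed fails the run):
1. the collar bears lightly on the gauge, still under it, with the hand off both (contact force between collar and gauge between 0.4 and 7 N and contact force between the fingers and collar below 0.1 N and horizontal distance between gauge and stand below 0.005 m and contact force between the fingers and gauge below 0.1 N), for 0.2 s.
2. the gauge is drawn clear of the post (horizontal distance between gauge and stand above 0.06 m), for 0.1 s.
At the end, for the whole second after the job is handed in: the lens sits on the collar's top face (within 2 mm) on the post, level within 4 degrees, at rest, its glass over the culture dish (centres within 22 mm); the gauge stands upright on the worktop, off the base plate, its origin over 75 mm from the post (horizontal distance between lens and stand below 0.004 m and z of lens in the frame of collar_top between -0.002 and 0.002 m and angle between lens's own z axis and vertical below 0.07 rad and horizontal distance between lens_glass and dish below 0.022 m and linear speed of each of lens, gauge below 0.02 m/s and horizontal distance between gauge and stand above 0.075 m and height (world z) of gauge below 0.003 m and angle between gauge's own z axis and vertical below 0.05 rad); the robot touches nothing.
It fails at once if the collar is forced onto the gauge (contact force between collar and gauge above 25 N).
It fails at once if the collar is handled again after the gauge has been drawn out (horizontal distance between gauge and stand above 0.06 m and contact force between the fingers and collar above 3 N).
It fails at once if the lens is dropped or rammed onto the collar (contact force between lens and collar above 25 N).
It fails at once if a dish or the timer is disturbed (distance of dish from where it was at the start of the episode above 0.012 m or distance of any of dish_b, bench_timer from where it was at the start of the episode above 0.02 m).
It also fails if it takes over 72 s, if anything falls off the work surface, if the arm or the gripper's body presses on something with over 40 N, if the wrist force passes 120 N, or if a joint passes its speed limit or range.

### The arm

A 6-joint arm with a two-finger parallel gripper is mounted at the origin on a cart in front of the work surface, level with it; the furniture and walls round the work are solid. World frame = base frame: x ahead of the robot, y to its left, z up, the work surface at z = 0. Lengths are in m, angles in rad, forces in N, time in s.
With the tool pointing down it reaches from about 0.25 to 0.725 m from the base axis. Payload 4 kg.
Tool frame: the origin (TCP) lies on the centre line of the jaws, within the pads' length; the fingertips stand 14 mm ahead of it and the grasp point (between the pads) lies 5 mm behind it; z points along the fingers, x is the direction in which the jaws open and shut, and the axes are right-handed (so a half turn about z gives the same grasp; the last joint's range is limited). The gripper opens to 85 mm and grips with 20 to 120 N. Pads are 22 mm wide; open, the fingers measure 114 mm over their backs; the gripper's body (76 mm by 85 mm) begins 54 mm behind the grasp point. The pads swing forward as they close: fully open they stand 13 mm farther back than shut.
Start: joints at [-1.154, 0.241, 0.005, 1.335, 0, 1.571], TCP at [0.202, -0.457, 0.245] pointing down, gripper open.
Joint ranges: [-2.72, 2.72], [-1.05, 1.87], [-1.09, 1.28], [-1.99, 2.15], [-1.42, 1.44], [-3.14, 3.14]. Speed limits (rad/s): [2.79, 2.79, 3.14, 3.14, 3.14, 3.14].

### API

Orientations are given as a unit quaternion [x, y, z, w].
In Python, from workcell import bot gives the robot as it stands.
- The arm moves only by the tool play_rows, never from a script. Its argument "motion" is a list of rows, each an object with "fingers": the closure, from -1 (fully open) to 1 (shut), so that 0 is half open; "translation": the shift along the tool's x, y, z in cm, a list of three; "roll": the turn about the tool's z in degrees. A call has 1 to 20 rows; each row is the pose to reach, as a shift and turn from the pose commanded when the call began, along the tool's axes at that moment; what a row does not reach only later rows make up. A row lasts 1/12 s, in which the tool goes at most 41.7 mm and 7.16 degrees, less where a joint would pass 70% of its speed; a pose out of reach is approached as far as the arm can. A call with a gripper value outside its range is refused whole. The fingers move at their own pace and stop on an object; the grip force is fixed at half the most. Time passes only in rows, so rows that repeat a pose let the fingers close. It gives the time, the measured TCP pose, the force and the opening at its end, in the units of the state.
- bot.get_obs(): the state, without advancing time (a new reading comes with each control period).
- bot.camera(name): name is "side" or "top"; returns a dict with "pixels" (480x640x3 uint8, red, green, blue), "intrinsics" (3x3 intrinsics, pixels), "world_to_cam" (4x4, takes a point from world to camera coordinates). Camera axes: x right, y down, z forward; pixel columns grow to the right and rows downward; lengths in m; the calibration is good to about 2 mm. A picture is of the moment at which its call begins. There is no depth.
- bot.job_done(): hands the job in, once; it reports no verdict.
The state is a dict: "clock": time; "joint_pos": joint angles; "joint_vel": joint speeds; "tau": joint torques, N m; "eef_pos": TCP position; "tool_rot": TCP orientation; "ft_force": force on the tool from outside, world axes, zero at the start; "ft_torque": the same for the moment, N m; "grip_width": finger opening in m.
Only numpy, scipy, OpenCV 4.12 (cv2) and the standard library are available. Lean on these libraries where they do the work, as an engineer would, in place of code of your own. Each camera call takes 0.05 s, during which the arm holds its last target. There are 200 camera calls.

## Working session

There is one attempt and no reset: what is moved stays moved. The work goes in short steps, Python scripts to look and compute and a tool call to move; the robot and the scene stay as the last step left them, time stands still between calls to the robot, and variables do not carry over. Pictures are saved under pics/ and viewed, about 8 in all and at most 12, crops included, and the job is handed in when it is done.

Besides the shell and the picture viewer there is one more tool, called as name([rows], argument=value, ...), one row to a line, values as JSON. play_rows: Moves the arm, as the interface text tells. Its arguments: {"type":"object","properties":{"motion":{"type":"array","items":{"type":"object","properties":{"fingers":{"type":"number"},"translation":{"type":"array","items":{"type":"number"}},"roll":{"type":"number"}}}}},"required":["motion"]}

```bash
mkdir -p pics; ls; cat > h.py <<'E'
import numpy as np, cv2
from workcell import bot
def snap(n,f):
    c=bot.camera(n); cv2.imwrite(f,c["pixels"][:,:,::-1]); return c
def ray(c,u,v,z):
    K=np.array(c["intrinsics"]);T=np.array(c["world_to_cam"])
    R=T[:3,:3];o=-R.T@T[:3,3];d=R.T@np.linalg.inv(K)@[u,v,1]
    return o+d*(z-o[2])/d[2]
def proj(c,p):
    K=np.array(c["intrinsics"]);T=np.array(c["world_to_cam"])
    q=K@(T[:3,:3]@np.array(p)+T[:3,3]);return q[:2]/q[2]
E
python3 - <<'E'
from h import *
import pickle
d={n:snap(n,f"pics/{n}0.png") for n in("top","side")}
pickle.dump(d,open("c0.pkl","wb"))
for n in d: print(d[n]["intrinsics"],d[n]["world_to_cam"])
print(bot.get_obs())
E
```

```text
pics
[[572.40725613   0.         318.65490898]
 [  0.         572.40725613 245.8565291 ]
 [  0.           0.           1.        ]] [[-0.00684362 -0.99997362  0.00243403  0.03600216]
 [-0.99843151  0.00669777 -0.05558474  0.59881262]
 [ 0.05556697 -0.00281061 -0.99845101  1.37026368]
 [ 0.          0.          0.          1.        ]]
[[478.59283105   0.         322.78191552]
 [  0.         478.59283105 248.0999468 ]
 [  0.           0.           1.        ]] [[ 0.9976476  -0.06729279  0.01307475 -0.61391392]
 [-0.03463222 -0.65936121 -0.75102823  0.11835379]
 [ 0.05915977  0.74880871 -0.66014062  0.87991216]
 [ 0.          0.          0.          1.        ]]
{'clock': 0.1, 'joint_pos': array([-1.15399349e+00,  2.41320070e-01,  3.83440122e-03,  1.33519932e+00,
        9.54672020e-06,  1.57080567e+00]), 'joint_vel': array([ 0.00030538, -0.0024073 ,  0.0039955 ,  0.00176682,  0.00052959,
       -0.00084478]), 'tau': array([-5.22941755e-04, -3.73138368e+01,  2.53010130e+01,  1.08705409e-02,
       -4.71067392e-05, -1.05110425e-05]), 'eef_pos': array([ 0.20219906, -0.45668916,  0.24450136]), 'tool_rot': array([ 8.38101805e-01, -5.45513036e-01, -7.88847248e-04, -5.19138585e-04]), 'ft_force': array([ 0.29485747, -0.16939569,  0.23110669]), 'ft_torque': array([-0.0638747 ,  0.02859635, -0.0081996 ]), 'grip_width': 0.08532738093574088}
```

View pics/top0.png

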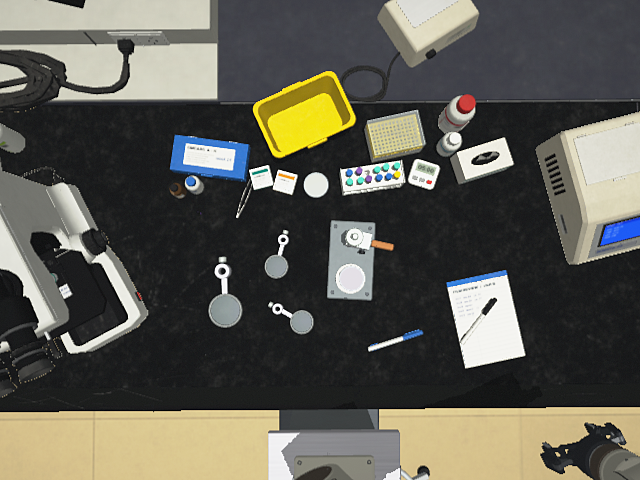

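View pics/side0.png

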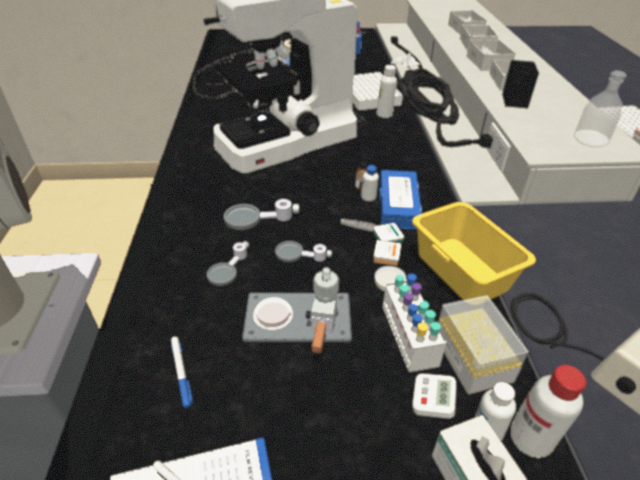

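Top view: stand at about (352,260), post and collar at (352,237), gauge handle pointing right to (392,246), dish at (350,278). There are three lenses: the large one has its glass at (225,310) and boss at (222,270), and the two small look-alikes are at (277,266) with boss (284,240) and (301,321) with boss (276,309). I choose the large one and check it in close crops.

```bash
python3 - <<'E'
from h import *
a=cv2.imread("pics/top0.png");b=cv2.imread("pics/side0.png")
r=lambda i,x,y:cv2.resize(i[y:y+100,x:x+133],(400,300),interpolation=cv2.INTER_CUBIC)
cv2.imwrite("pics/cr.png",np.vstack([np.hstack([r(a,295,212),r(a,170,245)]),np.hstack([r(b,240,262),r(b,210,180)])]))
import pickle;c=pickle.load(open("c0.pkl","rb"))["top"]
E
```

```text
(no output)
```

View pics/cr.png

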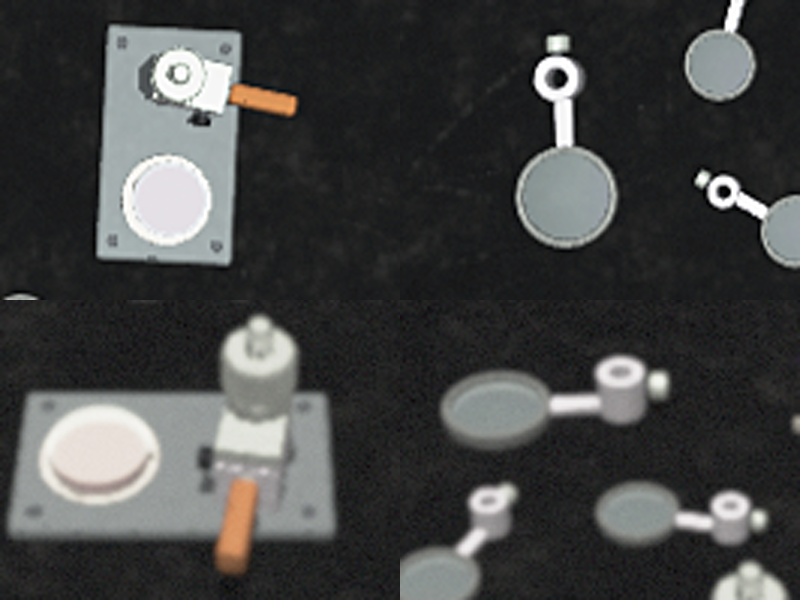

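```bash
python3 - <<'E'
from h import *
import pickle;d=pickle.load(open("c0.pkl","rb"));t,s=d["top"],d["side"]
k=133/400
T1=lambda x,y,z:ray(t,295+x*k,212+y/3,z)
T2=lambda x,y,z:ray(t,170+x*k,245+y/3,z)
P=lambda n,p:print(n,np.round(p[:2],4))
cs=[T1(*p,.012) for p in[(108,25),(242,31),(231,265),(97,260)]]
for c in cs:P("corner",c)
far=(cs[0]+cs[1])/2;near=(cs[2]+cs[3])/2
a=(far-near)/np.linalg.norm(far-near);print("len",np.linalg.norm(far-near),"yaw",np.arctan2(a[1],a[0]));P("post from plate",(far+near)/2+a*.05)
P("post tip top",T1(180,72,.124));P("collar top",T1(180,74,.104))
P("post tip side",ray(s,240+260*k,262+20/3,.124));P("collar top side",ray(s,240+259*k,262+52/3,.104))
h0,h1=T1(231,93,.046),T1(296,104,.046);P("h0",h0);P("h1",h1);print("dir",np.degrees(np.arctan2(*(h1-h0)[[1,0]])))
P("dish disc",T1(167,199,.013)); P("dish top",T1(172,200,.028))
b=T2(158,78,.036);g=T2(166,197,.012);P("boss",b);P("glass",g);print(np.linalg.norm((b-g)[:2]),np.degrees(np.arctan2(*(b-g)[[1,0]])))
P("boss side",ray(s,210+219*k,180+70/3,.036));P("glass side",ray(s,210+97*k,180+107/3,.012))
P("dish_b",ray(t,316,184,.016))
E
```

```text
corner [0.6614 0.0016]
corner [ 0.6558 -0.1069]
corner [ 0.4665 -0.0957]
corner [0.4712 0.012 ]
len 0.190042314659993 yaw -0.05676514082081988
post from plate [ 0.6136 -0.0501]
post tip top [ 0.6146 -0.0489]
collar top [ 0.6145 -0.0502]
post tip side [ 0.6168 -0.0463]
collar top side [ 0.6162 -0.0514]
h0 [ 0.6033 -0.0941]
h1 [ 0.5943 -0.1453]
dir -100.03611418708908
dish disc [ 0.52   -0.0447]
dish top [ 0.5191 -0.0478]
boss [0.5395 0.2614]
glass [0.4441 0.2587]
0.09547750659778426 1.6168744454342572
boss side [0.5418 0.2641]
glass side [0.4487 0.2542]
dish_b [0.7502 0.0374]
```

```bash
cat >> h.py <<'E'
def yaw():
    x,y,z,w=bot.get_obs()["tool_rot"]; return np.degrees(np.arctan2(2*(x*y+z*w),1-2*(y*y+z*z)))
def go(p,yw=None):
    "shift in cm along tool axes and roll to get to world p, yaw (from measured pose)"
    from scipy.spatial.transform import Rotation as R
    o=bot.get_obs();d=R.from_quat(o["tool_rot"]).inv().apply(np.array(p)-o["eef_pos"])*100
    print("tool",np.round(d,2),"yaw",round(yaw(),2),"roll",None if yw is None else round((yaw()-yw+180)%360-180,2),"j",np.round(o["joint_pos"],2),"pos",np.round(o["eef_pos"],4),"F",np.round(o["ft_force"],2),"w",round(o["grip_width"],4),"t",round(o["clock"],2))
E
python3 -c "
from h import *
go([.615,-.0495,.2])"
```

```text
tool [-20.51 -54.23   4.49] yaw -66.12 roll None j [-1.15  0.24  0.    1.34  0.    1.57] pos [ 0.2022 -0.4567  0.2445] F [ 0.29 -0.17  0.23] w 0.0853 t 0.1
```

play_rows([
  {"fingers": -1, "translation": [-20.5, -54.2, 4.5], "roll": -130},
  {"fingers": -1, "translation": [-20.5, -54.2, 4.5], "roll": -130},
  {"fingers": -1, "translation": [-20.5, -54.2, 4.5], "roll": -130},
  {"fingers": -1, "translation": [-20.5, -54.2, 4.5], "roll": -130},
  {"fingers": -1, "translation": [-20.5, -54.2, 4.5], "roll": -130},
  {"fingers": -1, "translation": [-20.5, -54.2, 4.5], "roll": -130},
  {"fingers": -1, "translation": [-20.5, -54.2, 4.5], "roll": -130},
  {"fingers": -1, "translation": [-20.5, -54.2, 4.5], "roll": -130},
  {"fingers": -1, "translation": [-20.5, -54.2, 4.5], "roll": -130},
  {"fingers": -1, "translation": [-20.5, -54.2, 4.5], "roll": -130},
  {"fingers": -1, "translation": [-20.5, -54.2, 4.5], "roll": -130},
  {"fingers": -1, "translation": [-20.5, -54.2, 4.5], "roll": -130},
  {"fingers": -1, "translation": [-20.5, -54.2, 4.5], "roll": -130},
  {"fingers": -1, "translation": [-20.5, -54.2, 4.5], "roll": -130},
  {"fingers": -1, "translation": [-20.5, -54.2, 4.5], "roll": -130},
  {"fingers": -1, "translation": [-20.5, -54.2, 4.5], "roll": -130},
  {"fingers": -1, "translation": [-20.5, -54.2, 4.5], "roll": -130},
  {"fingers": -1, "translation": [-20.5, -54.2, 4.5], "roll": -130},
  {"fingers": -1, "translation": [-20.5, -54.2, 4.5], "roll": -130},
  {"fingers": -1, "translation": [-20.5, -54.2, 4.5], "roll": -130},
])

```text
clock: 1.77
eef_pos: [0.6147, -0.0503, 0.1997]
tool_rot: [0.849, 0.528, -0.0, -0.0]
ft_force: [0.8, -0.4, -0.1]
grip_width: 0.0852
```

```bash
python3 -c "
from h import *
go([.615,-.0495,.095])"
```

```text
tool [ 0.08  0.   10.47] yaw 63.76 roll None j [-0.08  0.5   0.26  1.34  0.    0.38] pos [ 0.6147 -0.0503  0.1997] F [ 0.77 -0.36 -0.1 ] w 0.0852 t 1.77
```

play_rows([
  {"fingers": -1, "translation": [0.1, 0, 3], "roll": -140},
  {"fingers": -1, "translation": [0.1, 0, 3], "roll": -140},
  {"fingers": -1, "translation": [0.1, 0, 3], "roll": -140},
  {"fingers": -1, "translation": [0.1, 0, 3], "roll": -140},
  {"fingers": -1, "translation": [0.1, 0, 3], "roll": -140},
  {"fingers": -1, "translation": [0.1, 0, 3], "roll": -140},
  {"fingers": -1, "translation": [0.1, 0, 3], "roll": -140},
  {"fingers": -1, "translation": [0.1, 0, 3], "roll": -140},
  {"fingers": -1, "translation": [0.1, 0, 3], "roll": -140},
  {"fingers": -1, "translation": [0.1, 0, 3], "roll": -140},
  {"fingers": -1, "translation": [0.1, 0, 3], "roll": -140},
  {"fingers": -1, "translation": [0.1, 0, 3], "roll": -140},
  {"fingers": -1, "translation": [0.1, 0, 3], "roll": -140},
  {"fingers": -1, "translation": [0.1, 0, 3], "roll": -140},
  {"fingers": -1, "translation": [0.1, 0, 3], "roll": -140},
  {"fingers": -1, "translation": [0.1, 0, 3], "roll": -140},
  {"fingers": -1, "translation": [0.1, 0, 3], "roll": -140},
  {"fingers": -1, "translation": [0.1, 0, 3], "roll": -140},
  {"fingers": -1, "translation": [0.1, 0, 3], "roll": -140},
  {"fingers": -1, "translation": [0.1, 0, 3], "roll": -140},
])

```text
clock: 3.43
eef_pos: [0.6153, -0.0496, 0.1702]
tool_rot: [-0.208, 0.978, 0.0, -0.0]
ft_force: [0.5, -0.6, 0.8]
grip_width: 0.0854
```

```bash
python3 -c "
from h import *
go([.615,-.0495,.095])"
```

```text
tool [0.02 0.02 7.52] yaw -156.0 roll None j [-0.08  0.51  0.21  1.27  0.   -2.07] pos [ 0.6153 -0.0496  0.1702] F [ 0.47 -0.56  0.76] w 0.0854 t 3.43
```

play_rows([
  {"fingers": -1, "translation": [0, 0, 2], "roll": -45},
  {"fingers": -1, "translation": [0, 0, 4], "roll": -45},
  {"fingers": -1, "translation": [0, 0, 5], "roll": -45},
  {"fingers": -1, "translation": [0, 0, 6], "roll": -45},
  {"fingers": -1, "translation": [0, 0, 7], "roll": -45},
  {"fingers": -1, "translation": [0, 0, 7.4], "roll": -45},
  {"fingers": -0.25, "translation": [0, 0, 7.4], "roll": -45},
  {"fingers": -0.25, "translation": [0, 0, 7.4], "roll": -45},
  {"fingers": -0.25, "translation": [0, 0, 7.4], "roll": -45},
  {"fingers": -0.25, "translation": [0, 0, 7.4], "roll": -45},
  {"fingers": -0.25, "translation": [0, 0, 7.4], "roll": -45},
])

```text
clock: 4.35
eef_pos: [0.6157, -0.0495, 0.0966]
tool_rot: [-0.565, 0.825, -0.0, 0.0]
ft_force: [-0.5, -0.7, 0.5]
grip_width: 0.0534
```

```bash
python3 - <<'E'
from h import *
go([.615,-.0495,.095])
a=snap("top","pics/t1.png")["pixels"];b=snap("side","pics/s1.png")["pixels"]
r=lambda i,x,y:cv2.resize(i[y:y+120,x:x+120],(400,400),interpolation=cv2.INTER_CUBIC)
cv2.imwrite("pics/m1.png",np.hstack([r(a,295,190),r(b,265,230)])[:,:,::-1])
E
```

```text
tool [0.02 0.06 0.16] yaw -111.2 roll None j [-0.08  0.57  0.1   1.1   0.   -2.85] pos [ 0.6157 -0.0495  0.0966] F [-0.54 -0.66  0.48] w 0.0534 t 4.35
```

View pics/m1.png

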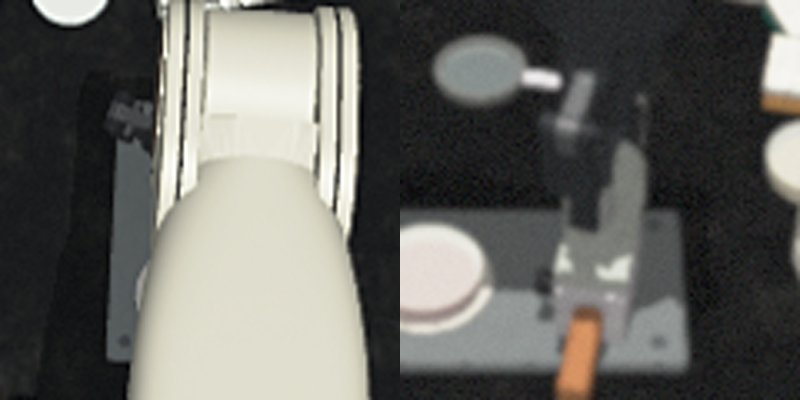

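The gripper straddles the collar, and the near finger ends at crop (590,230), above the gauge head at (595,265). Closing now.

play_rows([
  {"fingers": 0.2, "translation": [0, 0, 0]},
  {"fingers": 0.2, "translation": [0, 0, 0]},
  {"fingers": 0.2, "translation": [0, 0, 0]},
  {"fingers": 0.2, "translation": [0, 0, 0]},
  {"fingers": 0.2, "translation": [0, 0, 0]},
  {"fingers": 0.2, "translation": [0, 0, 0]},
])

```text
schema error: expected keys fingers, translation, roll
```

```bash
python3 -c "
from h import *
go([.615,-.0495,.095])"
```

```text
tool [0.03 0.06 0.16] yaw -111.17 roll None j [-0.08  0.57  0.1   1.1   0.   -2.85] pos [ 0.6156 -0.0495  0.0966] F [-0.23 -0.38  0.11] w 0.0536 t 4.45
```

play_rows([
  {"fingers": 0.2, "translation": [0, 0, 0], "roll": 0},
  {"fingers": 0.2, "translation": [0, 0, 0], "roll": 0},
  {"fingers": 0.2, "translation": [0, 0, 0], "roll": 0},
  {"fingers": 0.2, "translation": [0, 0, 0], "roll": 0},
  {"fingers": 0.2, "translation": [0, 0, 0], "roll": 0},
  {"fingers": 0.2, "translation": [0, 0, 0], "roll": 0},
])

```text
clock: 4.95
eef_pos: [0.6157, -0.0491, 0.0966]
tool_rot: [-0.566, 0.825, -0.0, 0.0]
ft_force: [-0.1, 1.8, 3.6]
grip_width: 0.0405
```

```bash
python3 -c "
from h import *
go([.615,-.0495,.095])"
```

```text
tool [0.06 0.05 0.16] yaw -111.11 roll None j [-0.08  0.57  0.1   1.1   0.   -2.85] pos [ 0.6157 -0.0491  0.0966] F [-0.1   1.75  3.55] w 0.0405 t 4.95
```

play_rows([
  {"fingers": 0.2, "translation": [0, 0, -0.06], "roll": 0},
  {"fingers": 0.2, "translation": [0, 0, -0.03], "roll": 7},
  {"fingers": 0.2, "translation": [0, 0, 0.0], "roll": 14},
  {"fingers": 0.2, "translation": [0, 0, 0.033], "roll": 21},
  {"fingers": 0.2, "translation": [0, 0, 0.064], "roll": 28},
  {"fingers": 0.2, "translation": [0, 0, 0.096], "roll": 35},
  {"fingers": 0.2, "translation": [0, 0, 0.127], "roll": 42},
  {"fingers": 0.2, "translation": [0, 0, 0.158], "roll": 49},
  {"fingers": 0.2, "translation": [0, 0, 0.189], "roll": 56},
  {"fingers": 0.2, "translation": [0, 0, 0.189], "roll": 56},
])

```text
clock: 5.78
eef_pos: [0.615, -0.0496, 0.0942]
tool_rot: [-0.111, 0.994, -0.0, -0.001]
ft_force: [-0.4, 0.6, 2.6]
grip_width: 0.0399
```

```bash
python3 -c "
from h import *
go([.615,-.0495,.095])"
```

```text
tool [-0.01  0.01 -0.08] yaw -167.24 roll None j [-0.08  0.57  0.09  1.1  -0.   -1.87] pos [ 0.615  -0.0496  0.0942] F [-0.41  0.59  2.56] w 0.0399 t 5.78
```

play_rows([
  {"fingers": 0.2, "translation": [0, 0, 0.031], "roll": 7},
  {"fingers": 0.2, "translation": [0, 0, 0.062], "roll": 14},
  {"fingers": 0.2, "translation": [0, 0, 0.062], "roll": 14},
])

```text
clock: 6.03
eef_pos: [0.6147, -0.0496, 0.0936]
tool_rot: [0.009, 1.0, -0.0, -0.001]
ft_force: [-0.9, 1.4, 2.8]
grip_width: 0.0402
```

play_rows([
  {"fingers": 0.2, "translation": [0, 0, 0.031], "roll": 7},
  {"fingers": 0.2, "translation": [0, 0, 0.062], "roll": 14},
  {"fingers": 0.2, "translation": [0, 0, 0.062], "roll": 14},
])

```text
clock: 6.28
eef_pos: [0.6145, -0.0495, 0.0929]
tool_rot: [0.13, 0.991, -0.0, -0.001]
ft_force: [-2.8, 0.9, 2.9]
grip_width: 0.04
```

play_rows([
  {"fingers": 0.2, "translation": [0, 0, 0.031], "roll": 7},
  {"fingers": 0.2, "translation": [0, 0, 0.062], "roll": 14},
  {"fingers": 0.2, "translation": [0, 0, 0.062], "roll": 14},
])

```text
clock: 6.53
eef_pos: [0.6143, -0.0494, 0.0922]
tool_rot: [0.249, 0.968, -0.0, -0.001]
ft_force: [-4.5, 1.2, 2.9]
grip_width: 0.04
```

play_rows([
  {"fingers": 0.2, "translation": [0.05, -0.03, 0.031], "roll": 7},
  {"fingers": 0.2, "translation": [0.05, -0.03, 0.062], "roll": 14},
  {"fingers": 0.2, "translation": [0.05, -0.03, 0.062], "roll": 14},
])

```text
clock: 6.78
eef_pos: [0.6141, -0.0492, 0.0916]
tool_rot: [0.365, 0.931, -0.0, -0.001]
ft_force: [-4.4, 1.0, 3.2]
grip_width: 0.0399
```

play_rows([
  {"fingers": 0.2, "translation": [0.04, -0.04, 0.031], "roll": 7},
  {"fingers": 0.2, "translation": [0.04, -0.04, 0.062], "roll": 14},
  {"fingers": 0.2, "translation": [0.04, -0.04, 0.062], "roll": 14},
])

```text
clock: 7.03
eef_pos: [0.6139, -0.049, 0.0911]
tool_rot: [0.475, 0.88, 0.0, -0.001]
ft_force: [-2.0, 2.4, 2.8]
grip_width: 0.04
```

play_rows([
  {"fingers": 0.2, "translation": [0, 0, 0.031], "roll": 7},
  {"fingers": 0.2, "translation": [0, 0, 0.062], "roll": 14},
  {"fingers": 0.2, "translation": [0, 0, 0.062], "roll": 14},
])

```text
clock: 7.28
eef_pos: [0.6139, -0.0489, 0.0905]
tool_rot: [0.579, 0.815, 0.0, -0.001]
ft_force: [-3.1, 4.2, 3.0]
grip_width: 0.0401
```

play_rows([
  {"fingers": 0.2, "translation": [0.06, 0, 0.031], "roll": 7},
  {"fingers": 0.2, "translation": [0.06, 0, 0.062], "roll": 14},
  {"fingers": 0.2, "translation": [0.06, 0, 0.062], "roll": 14},
])

```text
clock: 7.53
eef_pos: [0.6138, -0.0486, 0.0903]
tool_rot: [0.674, 0.739, 0.0, -0.0]
ft_force: [-4.0, 2.4, 3.7]
grip_width: 0.0397
```

play_rows([
  {"fingers": 0.2, "translation": [0, 0, 0], "roll": 0},
  {"fingers": 0.2, "translation": [0, 0, 0], "roll": 0},
])

```text
clock: 7.7
eef_pos: [0.6138, -0.0485, 0.0903]
tool_rot: [0.673, 0.74, 0.0, -0.0]
ft_force: [-5.1, 2.1, 4.4]
grip_width: 0.0399
```

play_rows([
  {"fingers": 0.2, "translation": [0, 0, 0.031], "roll": 7},
  {"fingers": 0.2, "translation": [0, 0, 0.031], "roll": 7},
  {"fingers": 0.2, "translation": [0, 0, 0.031], "roll": 7},
])

```text
clock: 7.95
eef_pos: [0.6138, -0.0484, 0.0903]
tool_rot: [0.717, 0.697, 0.0, -0.0]
ft_force: [-4.9, 2.7, 6.8]
grip_width: 0.04
```

Contact at hand z = 0.0903: the height is stuck there and the force is rising. On release the collar springs up by its offset in the play, so I'll turn about 13° more while relieving the hand, then let go.

play_rows([
  {"fingers": 0.2, "translation": [0, 0, -0.03], "roll": 3},
  {"fingers": 0.2, "translation": [0, 0, -0.05], "roll": 8},
  {"fingers": 0.2, "translation": [0, 0, -0.05], "roll": 13},
  {"fingers": 0.2, "translation": [0, 0, -0.05], "roll": 13},
])

```text
clock: 8.28
eef_pos: [0.6139, -0.0482, 0.0903]
tool_rot: [0.792, 0.611, 0.0, -0.001]
ft_force: [-3.6, 3.9, 3.5]
grip_width: 0.0397
```

play_rows([
  {"fingers": 0.2, "translation": [0, 0, -0.04], "roll": 0},
  {"fingers": 0.2, "translation": [0, 0, -0.04], "roll": 0},
  {"fingers": 0.2, "translation": [0, 0, -0.04], "roll": 0},
])

```text
clock: 8.53
eef_pos: [0.6139, -0.0482, 0.0903]
tool_rot: [0.792, 0.611, 0.0, -0.001]
ft_force: [-3.4, 4.4, 1.5]
grip_width: 0.0401
```

play_rows([
  {"fingers": 0.2, "translation": [0, 0, -0.04], "roll": 0},
  {"fingers": 0.2, "translation": [0, 0, -0.04], "roll": 0},
  {"fingers": 0.2, "translation": [0, 0, -0.04], "roll": 0},
])

```text
clock: 8.78
eef_pos: [0.6139, -0.0482, 0.0904]
tool_rot: [0.793, 0.61, 0.0, -0.001]
ft_force: [-3.6, 4.8, -1.5]
grip_width: 0.04
```

play_rows([
  {"fingers": -0.5, "translation": [0, 0, 0], "roll": 0},
  {"fingers": -0.5, "translation": [0, 0, 0], "roll": 0},
  {"fingers": -0.5, "translation": [0, 0, 0], "roll": 0},
  {"fingers": -1, "translation": [0, 0, 0], "roll": 0},
  {"fingers": -1, "translation": [0, 0, 0], "roll": 0},
  {"fingers": -1, "translation": [0, 0, 0], "roll": 0},
])

```text
clock: 9.28
eef_pos: [0.6144, -0.0493, 0.0913]
tool_rot: [0.794, 0.608, 0.0, 0.0]
ft_force: [-0.3, -0.6, -0.7]
grip_width: 0.0853
```

```bash
python3 -c "
from h import *
go([.601,-.128,.18],-10)"
```

```text
tool [-7.95  0.76 -8.87] yaw 74.88 roll 84.88 j [-0.08  0.57  0.09  1.09 -0.    0.18] pos [ 0.6144 -0.0493  0.0913] F [-0.32 -0.56 -0.74] w 0.0853 t 9.28
```

play_rows([
  {"fingers": -1, "translation": [0, 0, -4], "roll": 0},
  {"fingers": -1, "translation": [0, 0, -8], "roll": 0},
  {"fingers": -1, "translation": [0, 0, -9], "roll": 0},
  {"fingers": -0.3, "translation": [-4, 0.4, -9], "roll": 40},
  {"fingers": -0.3, "translation": [-8.2, 0.6, -9], "roll": 85},
  {"fingers": -0.3, "translation": [-8.2, 0.6, -9], "roll": 85},
  {"fingers": -0.3, "translation": [-8.2, 0.6, -9], "roll": 85},
  {"fingers": -0.3, "translation": [-8.2, 0.6, -9], "roll": 85},
  {"fingers": -0.3, "translation": [-8.2, 0.6, -9], "roll": 85},
  {"fingers": -0.3, "translation": [-8.2, 0.6, -9], "roll": 85},
  {"fingers": -0.3, "translation": [-8.2, 0.6, -9], "roll": 85},
  {"fingers": -0.3, "translation": [-8.2, 0.6, -9], "roll": 85},
  {"fingers": -0.3, "translation": [-8.2, 0.6, -9], "roll": 85},
  {"fingers": -0.3, "translation": [-8.2, 0.6, -9], "roll": 85},
  {"fingers": -0.3, "translation": [-8.2, 0.6, -9], "roll": 85},
  {"fingers": -0.3, "translation": [-8.2, 0.6, -9], "roll": 85},
])

```text
clock: 10.62
eef_pos: [0.5987, -0.1298, 0.1813]
tool_rot: [0.996, -0.089, 0.0, 0.0]
ft_force: [1.3, 0.3, 0.2]
grip_width: 0.0557
```

```bash
python3 - <<'E'
from h import *
go([.600,-.131,.033],-10)
a=snap("top","pics/t2.png")["pixels"];b=snap("side","pics/s2.png")["pixels"]
r=lambda i,x,y:cv2.resize(i[y:y+120,x:x+120],(400,400),interpolation=cv2.INTER_CUBIC)
cv2.imwrite("pics/m2.png",np.hstack([r(a,315,190),r(b,265,250)])[:,:,::-1])
E
```

```text
tool [ 0.14  0.09 14.83] yaw -10.21 roll -0.21 j [-0.21  0.5   0.21  1.28 -0.    1.54] pos [ 0.5987 -0.1298  0.1813] F [1.31 0.33 0.17] w 0.0557 t 10.62
```

View pics/m2.png

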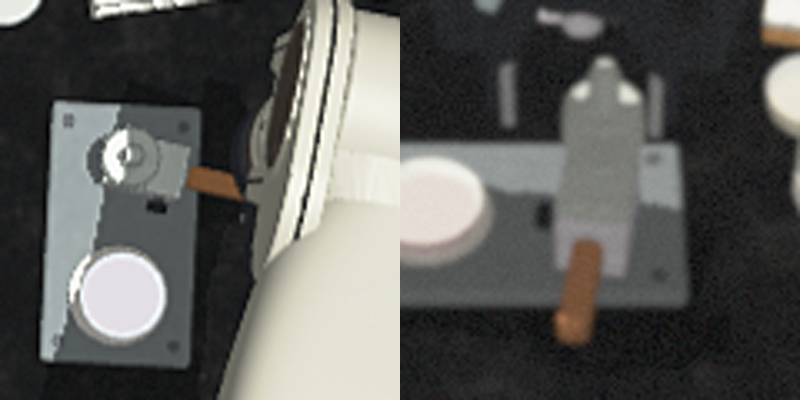

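The collar sits on the gauge with no visible gap, and the fingers at crop (508,95) and (655,105) straddle the handle line at (575,290). Next I descend and grip.

play_rows([
  {"fingers": -0.3, "translation": [0.1, 0.1, 4], "roll": 0},
  {"fingers": -0.3, "translation": [0.1, 0.1, 8], "roll": 0},
  {"fingers": -0.3, "translation": [0.1, 0.1, 11], "roll": 0},
  {"fingers": -0.3, "translation": [0.1, 0.1, 13], "roll": 0},
  {"fingers": -0.3, "translation": [0.1, 0.1, 14.7], "roll": 0},
  {"fingers": -0.3, "translation": [0.1, 0.1, 14.7], "roll": 0},
  {"fingers": 0.3, "translation": [0.1, 0.1, 14.7], "roll": 0},
  {"fingers": 0.8, "translation": [0.1, 0.1, 14.7], "roll": 0},
  {"fingers": 0.8, "translation": [0.1, 0.1, 14.7], "roll": 0},
  {"fingers": 0.8, "translation": [0.1, 0.1, 14.7], "roll": 0},
  {"fingers": 0.8, "translation": [0.1, 0.1, 14.7], "roll": 0},
  {"fingers": 0.8, "translation": [0.1, 0.1, 14.7], "roll": 0},
  {"fingers": 0.8, "translation": [0.1, 0.1, 14.7], "roll": 0},
])

```text
clock: 11.8
eef_pos: [0.6003, -0.1313, 0.0361]
tool_rot: [0.996, -0.088, 0.001, 0.0]
ft_force: [-2.8, -0.9, 5.8]
grip_width: 0.0149
```

```bash
python3 -c "
from h import *
go([.600,-.131,.033],-10)"
```

```text
tool [-0.04 -0.02  0.31] yaw -10.11 roll -0.11 j [-0.22  0.62  0.02  0.96 -0.    1.53] pos [ 0.6003 -0.1313  0.0361] F [-2.76 -0.85  5.77] w 0.0149 t 11.8
```

play_rows([
  {"fingers": 0.8, "translation": [-0.02, 0, -0.05], "roll": 0},
  {"fingers": 0.8, "translation": [-0.02, 1, -0.05], "roll": 0},
  {"fingers": 0.8, "translation": [-0.02, 2, -0.05], "roll": 0},
  {"fingers": 0.8, "translation": [-0.02, 3, -0.05], "roll": 0},
  {"fingers": 0.8, "translation": [-0.02, 4, -0.05], "roll": 0},
  {"fingers": 0.8, "translation": [-0.02, 5, -0.05], "roll": 0},
  {"fingers": 0.8, "translation": [0, 6, -0.05], "roll": 0},
  {"fingers": 0.8, "translation": [0, 7, -0.1], "roll": 0},
  {"fingers": 0.8, "translation": [0, 8, -0.2], "roll": 0},
  {"fingers": 0.8, "translation": [0, 9, -0.3], "roll": 0},
  {"fingers": 0.8, "translation": [0, 10, -0.3], "roll": 0},
  {"fingers": 0.8, "translation": [0, 11, -0.3], "roll": 0},
  {"fingers": 0.8, "translation": [0, 11.5, -0.3], "roll": 0},
  {"fingers": 0.8, "translation": [0, 11.5, -0.3], "roll": 0},
  {"fingers": 0.8, "translation": [0, 11.5, -0.3], "roll": 0},
])

```text
clock: 13.05
eef_pos: [0.5788, -0.2444, 0.0368]
tool_rot: [0.996, -0.089, -0.0, -0.0]
ft_force: [-0.3, 0.1, -2.4]
grip_width: 0.0149
```

```bash
python3 - <<'E'
from h import *
go([.600,-.131,.033],-10)
a=snap("top","pics/t3.png")["pixels"];b=snap("side","pics/s3.png")["pixels"]
r=lambda i,x,y:cv2.resize(i[y:y+150,x:x+150],(400,400),interpolation=cv2.INTER_CUBIC)
cv2.imwrite("pics/m3.png",np.hstack([r(a,315,190),r(b,245,250)])[:,:,::-1])
E
```

```text
tool [  0.08 -11.53   0.38] yaw -10.17 roll -0.17 j [-0.4   0.64  0.07  0.99  0.    1.35] pos [ 0.5788 -0.2444  0.0368] F [-0.29  0.09 -2.44] w 0.0149 t 13.05
```

View pics/m3.png

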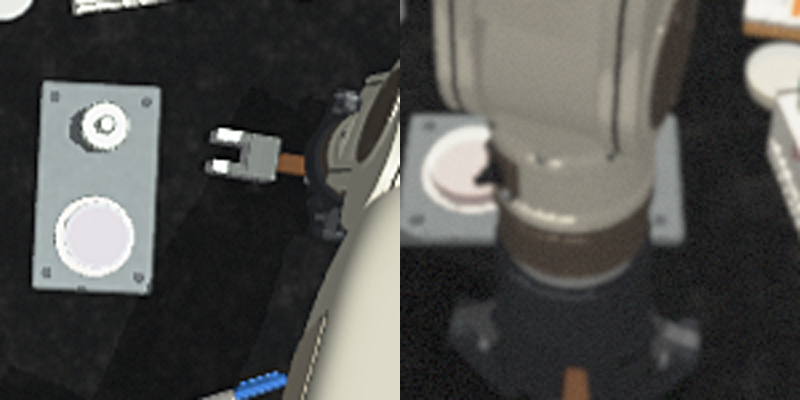

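The gauge is out, fork at crop (222,150), clear of the plate, and the collar is alone on the post. Next I lower it about 12.5 mm.

play_rows([
  {"fingers": 0.8, "translation": [0, 0, 0.4], "roll": 0},
  {"fingers": 0.8, "translation": [0, 0, 0.8], "roll": 0},
  {"fingers": 0.8, "translation": [0, 0, 1.1], "roll": 0},
  {"fingers": 0.8, "translation": [0, 0, 1.25], "roll": 0},
  {"fingers": 0.8, "translation": [0, 0, 1.25], "roll": 0},
  {"fingers": 0.8, "translation": [0, 0, 1.25], "roll": 0},
])

```text
clock: 13.65
eef_pos: [0.5791, -0.2438, 0.0245]
tool_rot: [0.996, -0.088, -0.0, -0.0]
ft_force: [0.5, 0.3, -2.0]
grip_width: 0.0149
```

play_rows([
  {"fingers": 0.8, "translation": [0, 0, 0.06], "roll": 0},
  {"fingers": 0.8, "translation": [0, 0, 0.06], "roll": 0},
  {"fingers": 0.8, "translation": [0, 0, 0.06], "roll": 0},
])

```text
clock: 13.9
eef_pos: [0.5792, -0.244, 0.0242]
tool_rot: [0.996, -0.088, 0.0, -0.0]
ft_force: [-1.0, 1.3, -0.5]
grip_width: 0.015
```

play_rows([
  {"fingers": 0.5, "translation": [0, 0, 0.02], "roll": 0},
  {"fingers": 0, "translation": [0, 0, 0.02], "roll": 0},
  {"fingers": -0.4, "translation": [0, 0, 0], "roll": 0},
  {"fingers": -0.4, "translation": [0, 0, 0], "roll": 0},
  {"fingers": -0.4, "translation": [0, 0, 0], "roll": 0},
  {"fingers": -0.4, "translation": [0, 0, -2], "roll": 0},
  {"fingers": -0.4, "translation": [0, 0, -5], "roll": 0},
  {"fingers": -0.4, "translation": [0, 0, -9], "roll": 0},
  {"fingers": -0.4, "translation": [0, 0, -13], "roll": 0},
  {"fingers": -0.4, "translation": [0, 0, -17], "roll": 0},
  {"fingers": -0.4, "translation": [0, 0, -20], "roll": 0},
  {"fingers": -0.4, "translation": [0, 0, -20], "roll": 0},
])

```text
clock: 14.9
eef_pos: [0.5826, -0.2454, 0.233]
tool_rot: [0.996, -0.088, 0.007, 0.002]
ft_force: [1.1, -0.1, 1.3]
grip_width: 0.0597
```

```bash
python3 -c "
from h import *
go([.5405,.2625,.18],92)
go([.5405,.2625,.18],-88)"
```

```text
tool [-13.14 -49.28   4.94] yaw -10.12 roll -102.12 j [-0.4   0.5   0.36  1.41  0.    1.35] pos [ 0.5826 -0.2454  0.233 ] F [ 1.12 -0.06  1.26] w 0.0597 t 14.9
tool [-13.14 -49.28   4.94] yaw -10.12 roll 77.88 j [-0.4   0.5   0.36  1.41  0.    1.35] pos [ 0.5826 -0.2454  0.233 ] F [ 1.12 -0.06  1.26] w 0.0597 t 14.9
```

play_rows([
  {"fingers": -0.4, "translation": [-12.7, -49.2, 3], "roll": -102},
  {"fingers": -0.4, "translation": [-12.7, -49.2, 3], "roll": -102},
  {"fingers": -0.4, "translation": [-12.7, -49.2, 3], "roll": -102},
  {"fingers": -0.4, "translation": [-12.7, -49.2, 3], "roll": -102},
  {"fingers": -0.4, "translation": [-12.7, -49.2, 3], "roll": -102},
  {"fingers": -0.4, "translation": [-12.7, -49.2, 3], "roll": -102},
  {"fingers": -0.4, "translation": [-12.7, -49.2, 3], "roll": -102},
  {"fingers": -0.4, "translation": [-12.7, -49.2, 3], "roll": -102},
  {"fingers": -0.4, "translation": [-12.7, -49.2, 3], "roll": -102},
  {"fingers": -0.4, "translation": [-12.7, -49.2, 3], "roll": -102},
  {"fingers": -0.4, "translation": [-12.7, -49.2, 3], "roll": -102},
  {"fingers": -0.4, "translation": [-12.7, -49.2, 3], "roll": -102},
  {"fingers": -0.4, "translation": [-12.7, -49.2, 3], "roll": -102},
  {"fingers": -0.4, "translation": [-12.7, -49.2, 3], "roll": -102},
  {"fingers": -0.4, "translation": [-12.7, -49.2, 3], "roll": -102},
  {"fingers": -0.4, "translation": [-12.7, -49.2, 3], "roll": -102},
  {"fingers": -0.4, "translation": [-12.7, -49.2, 3], "roll": -102},
  {"fingers": -0.4, "translation": [-12.7, -49.2, 3], "roll": -102},
])

```text
clock: 16.4
eef_pos: [0.5406, 0.2624, 0.1939]
tool_rot: [0.696, 0.718, -0.0, -0.0]
ft_force: [0.0, -0.1, -0.4]
grip_width: 0.0597
```

```bash
python3 - <<'E'
from h import *
go([.5405,.2625,.024],91.6)
a=snap("top","pics/t4.png")["pixels"];b=snap("side","pics/s4.png")["pixels"]
r=lambda i,x,y:cv2.resize(i[y:y+150,x:x+150],(400,400),interpolation=cv2.INTER_CUBIC)
cv2.imwrite("pics/m4.png",np.hstack([r(a,315,190),r(b,195,140)])[:,:,::-1])
E
```

```text
tool [ 1.000e-02 -1.000e-02  1.699e+01] yaw 91.81 roll 0.21 j [ 0.45  0.47  0.2   1.3  -0.    0.42] pos [0.5406 0.2624 0.1939] F [ 0.02 -0.08 -0.41] w 0.0597 t 16.4
```

View pics/m4.png

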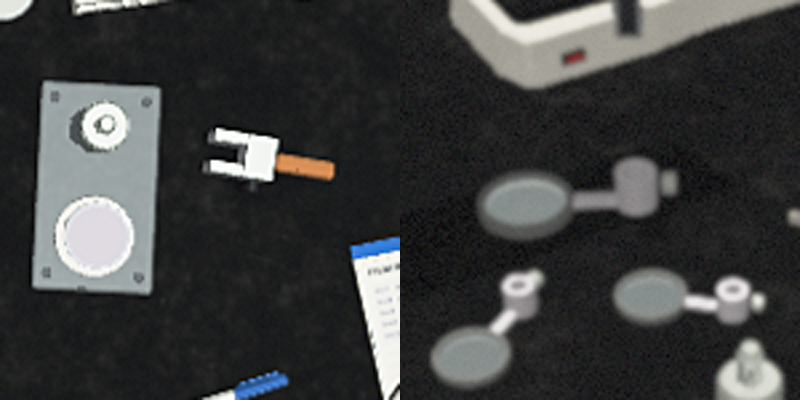

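The gauge stands upright at crop (265,157), clear of the stand, and the large lens is in shadow under the hand with its boss at crop (635,185). Descend and grip the boss.

play_rows([
  {"fingers": -0.4, "translation": [0, 0, 4], "roll": 0},
  {"fingers": -0.4, "translation": [0, 0, 8], "roll": 0},
  {"fingers": -0.4, "translation": [0, 0, 11.5], "roll": 0},
  {"fingers": -0.4, "translation": [0, 0, 14], "roll": 0},
  {"fingers": -0.4, "translation": [0, 0, 16], "roll": 0},
  {"fingers": -0.4, "translation": [0, 0, 16.9], "roll": 0},
  {"fingers": -0.4, "translation": [0, 0, 16.9], "roll": 0},
  {"fingers": 0, "translation": [0, 0, 16.9], "roll": 0},
  {"fingers": 0.1, "translation": [0, 0, 16.9], "roll": 0},
  {"fingers": 0.2, "translation": [0, 0, 16.9], "roll": 0},
  {"fingers": 0.3, "translation": [0, 0, 16.9], "roll": 0},
  {"fingers": 0.4, "translation": [0, 0, 16.9], "roll": 0},
  {"fingers": 0.4, "translation": [0, 0, 16.9], "roll": 0},
  {"fingers": 0.4, "translation": [0, 0, 16.9], "roll": 0},
])

```text
clock: 17.67
eef_pos: [0.5423, 0.2636, 0.0274]
tool_rot: [0.695, 0.719, 0.002, 0.001]
ft_force: [0.0, 1.2, 7.1]
grip_width: 0.033
```

```bash
python3 -c "
from h import *
go([.5405,.2625,.2])"
```

```text
tool [ -0.07  -0.1  -17.26] yaw 91.88 roll None j [ 0.45  0.61 -0.03  0.93  0.    0.42] pos [0.5423 0.2636 0.0274] F [0.03 1.24 7.12] w 0.033 t 17.67
```

play_rows([
  {"fingers": 0.4, "translation": [0, 0, -0.5], "roll": 0},
  {"fingers": 0.4, "translation": [0, 0, -2], "roll": 0},
  {"fingers": 0.4, "translation": [0, 0, -5], "roll": 0},
  {"fingers": 0.4, "translation": [0, 0, -8], "roll": 0},
  {"fingers": 0.4, "translation": [0, 0, -11], "roll": 0},
  {"fingers": 0.4, "translation": [0, 0, -14], "roll": 0},
  {"fingers": 0.4, "translation": [0, 0, -16], "roll": 0},
  {"fingers": 0.4, "translation": [0, 0, -17], "roll": 0},
  {"fingers": 0.4, "translation": [0, 0, -17], "roll": 0},
  {"fingers": 0.4, "translation": [0, 0, -17], "roll": 0},
])

```text
clock: 18.5
eef_pos: [0.5402, 0.2624, 0.1944]
tool_rot: [0.695, 0.719, -0.0, -0.0]
ft_force: [-0.3, 0.2, -1.5]
grip_width: 0.033
```

```bash
python3 -c "
from h import *
go([.6143,-.0493,.2],86.8)"
```

```text
tool [-31.4    6.38  -0.55] yaw 91.88 roll 5.08 j [ 0.45  0.47  0.2   1.3  -0.    0.42] pos [0.5402 0.2624 0.1944] F [-0.28  0.25 -1.49] w 0.033 t 18.5
```

play_rows([
  {"fingers": 0.4, "translation": [-3, 0.6, 0], "roll": 1},
  {"fingers": 0.4, "translation": [-6, 1.2, 0], "roll": 2},
  {"fingers": 0.4, "translation": [-9, 1.8, 0], "roll": 3},
  {"fingers": 0.4, "translation": [-12, 2.4, 0], "roll": 4},
  {"fingers": 0.4, "translation": [-15, 3, 0], "roll": 5},
  {"fingers": 0.4, "translation": [-18, 3.6, 0], "roll": 5},
  {"fingers": 0.4, "translation": [-21, 4.2, 0], "roll": 5},
  {"fingers": 0.4, "translation": [-24, 4.8, 0], "roll": 5},
  {"fingers": 0.4, "translation": [-27, 5.5, 0], "roll": 5},
  {"fingers": 0.4, "translation": [-29.5, 6, 0], "roll": 5},
  {"fingers": 0.4, "translation": [-31, 6.3, 0], "roll": 5},
  {"fingers": 0.4, "translation": [-31.4, 6.4, 0], "roll": 5},
  {"fingers": 0.4, "translation": [-31.4, 6.4, 0], "roll": 5},
  {"fingers": 0.4, "translation": [-31.4, 6.4, 0], "roll": 5},
])

```text
clock: 19.67
eef_pos: [0.6142, -0.048, 0.1939]
tool_rot: [0.726, 0.688, -0.0, -0.001]
ft_force: [-0.2, 0.2, -1.7]
grip_width: 0.0333
```

```bash
python3 - <<'E'
from h import *
go([.6143,-.0493,.2],86.8)
a=snap("top","pics/t5.png");b=snap("side","pics/s5.png")
r=lambda i,x,y:cv2.resize(i[y:y+100,x:x+100],(400,400),interpolation=cv2.INTER_CUBIC)
cv2.imwrite("pics/m5.png",np.hstack([r(a["pixels"],315,215),r(b["pixels"],245,210)])[:,:,::-1])
for z in(.168,.204):print(proj(b,[.6143,-.0493,z]))
print(proj(b,[.6143,-.0493,.124]))
E
```

```text
tool [-0.13  0.02 -0.61] yaw 86.92 roll 0.12 j [-0.08  0.5   0.25  1.32  0.   -0.02] pos [ 0.6142 -0.048   0.1939] F [-0.21  0.16 -1.69] w 0.0333 t 19.67
[325.55661412 250.22560568]
[325.94767397 232.9169692 ]
[325.11030399 269.97966587]
```

View pics/m5.png

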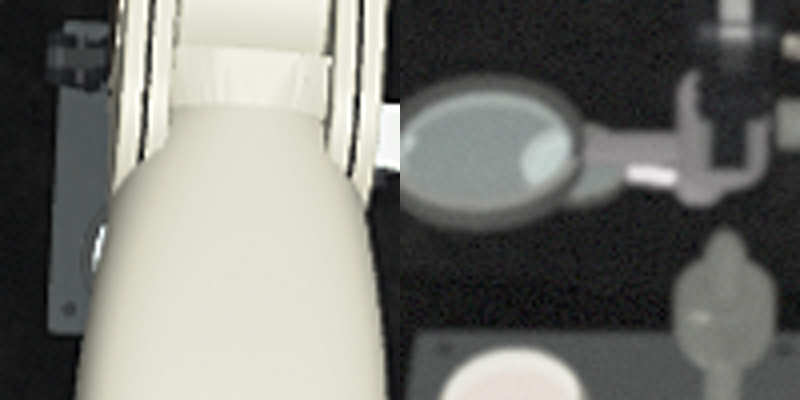

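play_rows([
  {"fingers": 0.4, "translation": [-0.13, 0.05, 0], "roll": 0},
  {"fingers": 0.4, "translation": [-0.13, 0.05, 1], "roll": 0},
  {"fingers": 0.4, "translation": [-0.13, 0.05, 2], "roll": 0},
  {"fingers": 0.4, "translation": [-0.13, 0.05, 3], "roll": 0},
  {"fingers": 0.4, "translation": [-0.13, 0.05, 3.5], "roll": 0},
  {"fingers": 0.4, "translation": [-0.13, 0.05, 3.8], "roll": 0},
  {"fingers": 0.4, "translation": [-0.13, 0.05, 3.8], "roll": 0},
])

```text
clock: 20.35
eef_pos: [0.6144, -0.0503, 0.1554]
tool_rot: [0.726, 0.688, -0.001, -0.001]
ft_force: [0.0, -0.7, -1.0]
grip_width: 0.0334
```

```bash
python3 - <<'E'
from h import *
go([.6143,-.0493,.2],86.8)
b=snap("side","pics/s6.png")
i=b["pixels"][235:305,290:360]
cv2.imwrite("pics/m6.png",cv2.convertScaleAbs(cv2.resize(i,(600,600),interpolation=cv2.INTER_CUBIC),alpha=1.5)[:,:,::-1])
for z in(.166-.038,.2-.038,.124,.1):print(proj(b,[.6143,-.0493,z]))
E
```

```text
tool [ 0.1  -0.03 -4.46] yaw 86.88 roll 0.08 j [-0.08  0.52  0.18  1.24  0.   -0.03] pos [ 0.6144 -0.0503  0.1554] F [ 0.04 -0.72 -1.05] w 0.0334 t 20.35
[325.14952973 268.24350185]
[325.49377706 253.00682656]
[325.11030399 269.97966587]
[324.88029832 280.15990922]
```

View pics/m6.png

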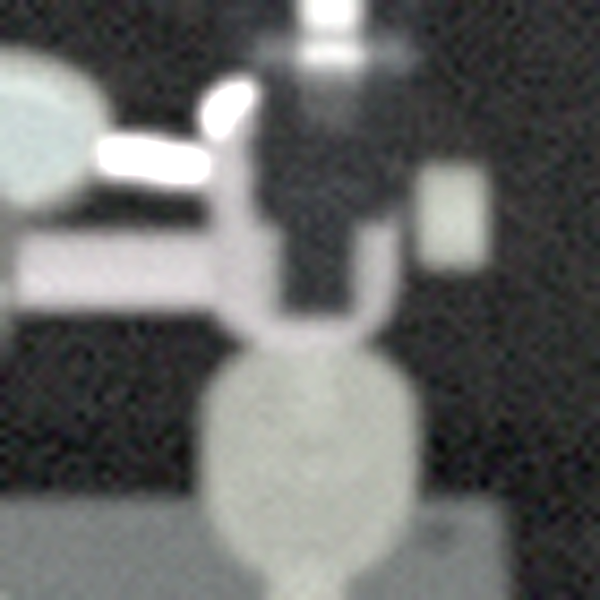

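Boss centre is near crop x≈304 and the post axis near 314–316, so the boss sits about 1.7 mm towards -x of the tool centre. I shift before lowering.

play_rows([
  {"fingers": 0.4, "translation": [0.17, 0.19, 0], "roll": 0},
  {"fingers": 0.4, "translation": [0.17, 0.19, 0], "roll": 0},
  {"fingers": 0.4, "translation": [0.17, 0.19, 0], "roll": 0},
  {"fingers": 0.4, "translation": [0.17, 0.19, 0], "roll": 0},
])

```text
clock: 20.73
eef_pos: [0.6176, -0.0488, 0.1575]
tool_rot: [0.726, 0.688, 0.0, 0.0]
ft_force: [0.5, 0.5, -1.7]
grip_width: 0.0334
```

play_rows([
  {"fingers": 0.4, "translation": [0, 0, 0], "roll": 0},
  {"fingers": 0.4, "translation": [0, 0, 0], "roll": 0},
  {"fingers": 0.4, "translation": [0, 0, 0], "roll": 0},
  {"fingers": 0.4, "translation": [0, 0, 0], "roll": 0},
])

```text
clock: 21.07
eef_pos: [0.6172, -0.0488, 0.157]
tool_rot: [0.726, 0.688, 0.0, 0.0]
ft_force: [-0.5, -0.0, -1.6]
grip_width: 0.0333
```

play_rows([
  {"fingers": 0.4, "translation": [0, -0.06, 0.3], "roll": 0},
  {"fingers": 0.4, "translation": [0, -0.06, 0.6], "roll": 0},
  {"fingers": 0.4, "translation": [0, -0.06, 0.9], "roll": 0},
  {"fingers": 0.4, "translation": [0, -0.06, 1.2], "roll": 0},
  {"fingers": 0.4, "translation": [0, -0.06, 1.2], "roll": 0},
  {"fingers": 0.4, "translation": [0, -0.06, 1.2], "roll": 0},
])

```text
clock: 21.57
eef_pos: [0.6163, -0.0487, 0.1444]
tool_rot: [0.726, 0.688, -0.0, -0.0]
ft_force: [-0.3, -0.0, -2.1]
grip_width: 0.0335
```

play_rows([
  {"fingers": 0.4, "translation": [0, 0, 0.3], "roll": 0},
  {"fingers": 0.4, "translation": [0, 0, 0.6], "roll": 0},
  {"fingers": 0.4, "translation": [0, 0, 0.9], "roll": 0},
  {"fingers": 0.4, "translation": [0, 0, 1.2], "roll": 0},
  {"fingers": 0.4, "translation": [0, 0, 1.4], "roll": 0},
  {"fingers": 0.4, "translation": [0, 0, 1.4], "roll": 0},
  {"fingers": 0.4, "translation": [0, 0, 1.4], "roll": 0},
])

```text
clock: 22.15
eef_pos: [0.6165, -0.0488, 0.1307]
tool_rot: [0.726, 0.688, -0.0, -0.0]
ft_force: [-0.4, -0.1, -2.2]
grip_width: 0.0334
```

No contact, so the bore is free on the post. From here I lower in small steps.

play_rows([
  {"fingers": 0.4, "translation": [0, 0, 0.15], "roll": 0},
  {"fingers": 0.4, "translation": [0, 0, 0.3], "roll": 0},
  {"fingers": 0.4, "translation": [0, 0, 0.4], "roll": 0},
  {"fingers": 0.4, "translation": [0, 0, 0.4], "roll": 0},
  {"fingers": 0.4, "translation": [0, 0, 0.4], "roll": 0},
])

```text
clock: 22.57
eef_pos: [0.6166, -0.0488, 0.1269]
tool_rot: [0.726, 0.688, -0.0, -0.0]
ft_force: [-0.3, -0.9, -1.5]
grip_width: 0.0332
```

play_rows([
  {"fingers": 0.4, "translation": [0, 0, 0.06], "roll": 0},
  {"fingers": 0.4, "translation": [0, 0, 0.12], "roll": 0},
  {"fingers": 0.4, "translation": [0, 0, 0.12], "roll": 0},
  {"fingers": 0.4, "translation": [0, 0, 0.12], "roll": 0},
])

```text
clock: 22.9
eef_pos: [0.6166, -0.0488, 0.1257]
tool_rot: [0.726, 0.688, -0.0, -0.0]
ft_force: [0.5, 0.1, -0.4]
grip_width: 0.0335
```

play_rows([
  {"fingers": 0.4, "translation": [0, 0, 0.06], "roll": 0},
  {"fingers": 0.4, "translation": [0, 0, 0.06], "roll": 0},
  {"fingers": 0.4, "translation": [0, 0, 0.06], "roll": 0},
])

```text
clock: 23.15
eef_pos: [0.6166, -0.0488, 0.1251]
tool_rot: [0.726, 0.688, -0.0, -0.0]
ft_force: [-0.1, 0.4, -1.6]
grip_width: 0.0333
```

play_rows([
  {"fingers": 0.4, "translation": [0, 0, 0.05], "roll": 0},
  {"fingers": 0.4, "translation": [0, 0, 0.1], "roll": 0},
  {"fingers": 0.4, "translation": [0, 0, 0.1], "roll": 0},
  {"fingers": 0.4, "translation": [0, 0, 0.1], "roll": 0},
])

```text
clock: 23.48
eef_pos: [0.6167, -0.0488, 0.1242]
tool_rot: [0.726, 0.688, 0.0, 0.0]
ft_force: [0.5, -1.3, -2.0]
grip_width: 0.0336
```

play_rows([
  {"fingers": 0.4, "translation": [0, 0, 0.05], "roll": 0},
  {"fingers": 0.4, "translation": [0, 0, 0.1], "roll": 0},
  {"fingers": 0.4, "translation": [0, 0, 0.1], "roll": 0},
  {"fingers": 0.4, "translation": [0, 0, 0.1], "roll": 0},
])

```text
clock: 23.82
eef_pos: [0.6168, -0.0488, 0.1236]
tool_rot: [0.726, 0.688, 0.0, 0.0]
ft_force: [-1.1, 0.9, -0.1]
grip_width: 0.0333
```

play_rows([
  {"fingers": 0.4, "translation": [0, 0, 0.05], "roll": 0},
  {"fingers": 0.4, "translation": [0, 0, 0.05], "roll": 0},
  {"fingers": 0.4, "translation": [0, 0, 0.05], "roll": 0},
])

```text
clock: 24.07
eef_pos: [0.6168, -0.0488, 0.1231]
tool_rot: [0.726, 0.688, 0.0, 0.0]
ft_force: [-1.1, 0.1, 2.1]
grip_width: 0.0332
```

Seated, with about 4 N upward. Release, then straight up.

play_rows([
  {"fingers": 0.2, "translation": [0, 0, 0], "roll": 0},
  {"fingers": 0, "translation": [0, 0, 0], "roll": 0},
  {"fingers": -0.3, "translation": [0, 0, 0], "roll": 0},
  {"fingers": -0.5, "translation": [0, 0, 0], "roll": 0},
  {"fingers": -0.5, "translation": [0, 0, 0], "roll": 0},
  {"fingers": -0.5, "translation": [0, 0, 0], "roll": 0},
  {"fingers": -0.5, "translation": [0, 0, -1], "roll": 0},
  {"fingers": -0.5, "translation": [0, 0, -3], "roll": 0},
  {"fingers": -0.5, "translation": [0, 0, -6], "roll": 0},
  {"fingers": -0.5, "translation": [0, 0, -9], "roll": 0},
  {"fingers": -0.5, "translation": [18, -10, -10], "roll": 0},
  {"fingers": -0.5, "translation": [18, -10, -10], "roll": 0},
  {"fingers": -0.5, "translation": [18, -10, -10], "roll": 0},
  {"fingers": -0.5, "translation": [18, -10, -10], "roll": 0},
  {"fingers": -0.5, "translation": [18, -10, -10], "roll": 0},
  {"fingers": -0.5, "translation": [18, -10, -10], "roll": 0},
  {"fingers": -0.5, "translation": [18, -10, -10], "roll": 0},
])

```text
clock: 25.48
eef_pos: [0.526, 0.1384, 0.2239]
tool_rot: [0.725, 0.689, 0.001, 0.001]
ft_force: [-0.6, 0.9, 0.3]
grip_width: 0.0643
```

```bash
python3 - <<'E'
from h import *
go([.6143,-.0493,.2],86.8)
a=snap("top","pics/t7.png")["pixels"];b=snap("side","pics/s7.png")["pixels"]
r=lambda i,x,y:cv2.resize(i[y:y+110,x:x+110],(400,400),interpolation=cv2.INTER_CUBIC)
cv2.imwrite("pics/m7.png",np.hstack([r(a,315,205),r(b,235,235)])[:,:,::-1])
E
```

```text
tool [-18.31   9.75   2.41] yaw 87.14 roll 0.34 j [ 0.26  0.34  0.08  1.31 -0.    0.31] pos [0.526  0.1384 0.2239] F [-0.58  0.91  0.26] w 0.0643 t 25.48
```

View pics/m7.png

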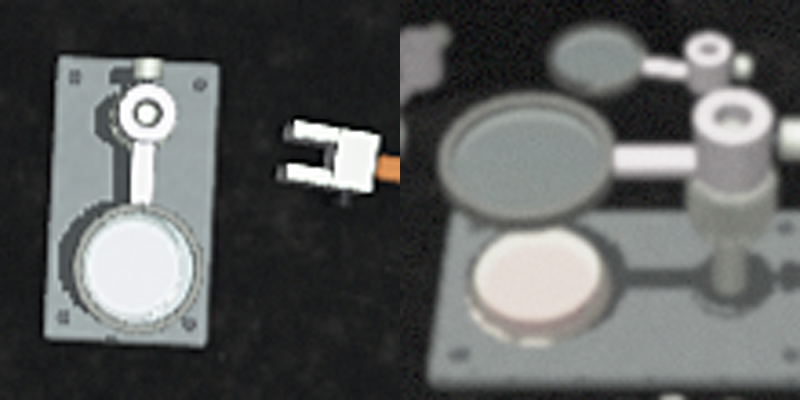

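The lens sits level on the collar with its boss at crop (147,113) and its glass at (138,267) over the dish. The gauge stands clear at (355,160), so I hand in.

```bash
python3 -c "
from workcell import bot
print(bot.job_done())"
```

```text
the job is handed in; nothing more can be done
None
```

The job is done and handed in at about 25.5 s of the 72 s allowed; no verdict was reported.

- **Collar:** I spun it down about 174° until it touched the gauge, when the hand height stuck at 0.0903 m and the force rose. I then turned about 13° more and let go. I put the nip at 1.5 to 3.5 N from the force readings while gripping; the force after release was not measured.
- **Gauge:** I drew it out level by its handle and set it down at about 0.5 N. The last picture shows it upright and clear of the base plate.
- **Lens:** I used the largest one, lowered it onto the collar until about 4 N, then released it. The last picture shows it level on the collar with the glass over the dish.
- **Dishes and timer:** The culture dish looks unmoved in the last picture. The second dish and the timer were not checked after the start; the hand never went near them.

The cameras and the touch readings disagreed in two places, both corrected:
- The lens boss was about 2 mm off the hand's centre along x, so I shifted the hand before lowering. The bore then went over the post with no side force.
- The post position from the camera was about 0.5 to 0.7 mm off the one worked out from gripping the collar; I used the latter.

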